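# Swap the board on the tilting viewing stage and hold the new one up to the camera

### The arm

A 6-joint arm with a two-finger parallel gripper is mounted at the origin on the work surface. World frame = base frame: x ahead of the robot, y to its left, z up, the work surface at z = 0. Lengths are in m, angles in degrees, forces in N, time in s.
With the tool pointing down it reaches from about 0.35 to 0.875 m from the base axis. Payload 4.2 kg.
Tool frame: the origin (TCP) lies on the mounting face of the last link; the fingertips stand 182 mm ahead of it and the grasp point (between the pads) lies 164 mm ahead of it (r.tcp_to_grasp is the distance from the TCP to the grasp point, in m); z points along the fingers, y is the line along which they close (so a half turn about z gives the same grasp; the last joint's range is limited). The gripper opens to 87 mm and grips with 3 to 60 N. Pads are 19 mm wide; open, the fingers measure 117 mm over their backs; the gripper's body (75 mm by 190 mm) begins 51 mm behind the grasp point.
Start: joints at [90.619, 22.042, 0.453, 0, -68.411, -14.817], TCP at [0.153, 0.606, 0.405] pointing down, gripper open.
Joint ranges: [-179.83, 179.83], [-69.29, 118.12], [-61.27, 80.66], [-181.25, 117.63], [-171.15, -9.14], [-177.46, 177.46]. Speed limits (degrees/s): [159.86, 159.86, 180, 180, 180, 180].

### API

Orientations are given as a 3x3 rotation matrix whose columns are the frame's x, y, z axes.
In Python, from station import sense, eyes, r gives the robot as it stands.
- The arm moves only by the tool jog_arm, never from a script. Its argument "increments" is a list of rows, each a list of 4 numbers: the shift along the tool's x, y, z normalised to -1 to 1, where 1 is 0.02 m, then the turn about the tool's z normalised to -1 to 1, where 1 is 0.08 rad. A call has 1 to 10 rows; each row shifts and turns the commanded pose from where the row before left it, along the tool's axes as they then stand; what a row does not reach is not made up. A row lasts 1/10 s, in which the tool goes at most 50 mm and 8.59 degrees, less where a joint would pass 70% of its speed; a pose out of reach is approached as far as the arm can. A call with a number of a shift or a turn outside -1 to 1 is refused whole. A call with a gripper value outside its range is refused whole. "grip" is the finger opening in mm, from 0 to 87, set as the call begins (left out, the last holds). The fingers move at their own pace and stop on an object; the grip force is fixed at half the most. Time passes only in rows, so rows that do not move let the fingers close. It gives the time, the measured TCP pose, the force, the opening and the grip force at its end, in the units of the state.
- sense(): the state, without advancing time (a new reading comes with each control period).
- eyes.capture(name): name is "scene" or "top" or "wrist"; returns the picture (480x640x3 uint8, blue, green, red); there is no depth.
- eyes.get_calibration(name): a dict with "camera_matrix" (3x3 intrinsics, pixels), "R" (3x3) and "t" (3): a world point X has camera coordinates R X + t; the wrist camera has in their place "T_tool_cam" (4x4, takes a point from camera to tool coordinates, whose origin is the TCP and whose axes are the flange's). Camera axes: x right, y down, z forward; pixel columns grow to the right and rows downward; lengths in m; the calibration is good to about 2 mm. A picture is of the moment at which its call begins: read the wrist's pose just before it. get_calibration takes no time and is no camera call.
- r.finish_job(): hands the job in; it is judged then, once.
Trained networks look in the newest picture that a camera, given by its name, has taken for a name from the list of things; names that differ only in an ending like _2 or _b are one class to them, and where a whole thing is asked for, a point or a joint stands for the part that bears it (a point fixed in the world has none). Each returns a list of dicts, best first, with "conf" (0 to 1); they miss things now and then, are a little off and sometimes report something else, mostly with a low value. They report only what shows in the picture. A call takes as long as a camera call. They do not tell look-alikes from the thing itself.
- eyes.spot_in(camera, name): "centre" ([x, y, z] in m, in world coordinates, good to about 4 mm: the middle of the surface that is visible of it).
- eyes.outline_of(camera, name): "mask" (480x640 bool, what is visible of it).
The state is a dict: "time_s": time; "joints": joint angles; "joint_velocities": joint speeds; "effort": joint torques, N m; "tcp_pos": TCP position; "ee_rot": TCP orientation; "wrist_force": force on the tool from outside, world axes, zero at the start; "moment": the same for the moment, N m; "gripper_width": opening from 0.0 (shut) to 1.0 (fully open); "gripper_force": force on a finger pad.
Only numpy, scipy, OpenCV 4.12 (cv2) and the standard library are available. Lean on these libraries where they do the work, as an engineer would, in place of code of your own. Each camera call takes 0.05 s, during which the arm holds its last target. There are 200 camera calls.

### The job

Slide the blue board's tray off the tilting stage into the yellow outline on the clear deck, then slide the green board's tray onto the stage, squarely up to its orange end stop; slide the trays along the deck, do not carry them through the air. With the red lever, tip the stage up to the yellow mark on the dial (40 degrees) and hold it there still for two seconds, then let it down gently, never letting it drop, until it lies flat with the green tray still in place. Leave the red board's tray and everything else where they are.

Things in the scene. Friction and masses are not known exactly. Their poses are not given: they have to be found in the camera images.
- rig: Fixed clear deck, stage at its left end. Origin on the table; rig frame, mm: x away from the robot, y left, z up. Deck top z = 40, x -145 to 145, y -250 to 132; the stage goes on flush beyond a 3 mm gap, in the near row x = -70. Three places, about (70, 60), (70, -65), (-70, -190), hold green tray, red tray and outline; lane x = -70, y > -130 is free. Camera post (250 tall) at (-100, 440).
- tilt (a joint): Tilt of the stage, rad: 0 flat (rests there by its weight, falls back if not held), grows to 0.95 as its deck-side edge rises. The yellow dial mark is at 0.70. Hinge line along rig x at rig y = 252, z = 33 mm. Pushing the top of the red lever along rig +y raises the stage.
- seat (a point): Middle of the white stage surface; the centre of a tray underside lies here when in place. Moves with the stage: x along the hinge, y to the orange end stop, z out of the surface (flat: the rig axes, at rig (-70, 190, 40) mm). Surface 142 (x) x 113 mm; side rails 12 mm high, 120 mm apart, flared at the deck side; end stop 16 mm high, its face at y = 53 mm, so a tray has 3 mm left to it.
- paddle (a point): Middle of the red lever paddle (36 mm wide along x, 10 thick, 50 long), 100 mm from the hinge line along the lever, at rig x = 37 mm; its top is 125 mm from the hinge line. The lever is part of the stage: flat, it leans 0.35 rad from upright towards the deck (-y); at tilt 0.70 it leans 0.35 rad the other way.
- tray_blue: Black tray 110 (its x) x 100 mm (its y) with a blue board; starts on the stage. Origin: centre of underside. Rim 17 mm high, 5 thick; floor 10 mm above underside, parts on it to 5 mm high. White finger pocket in its middle, open at the top: inside 60 (x) x 32 mm (y), outside 70 x 42, rim 28 and floor 10 mm above underside; fingers let down into it drag the tray. About 0.28 kg.
- tray_green: Black tray 110 (its x) x 100 mm (its y) with a green board; starts on the deck. Origin: centre of underside. Rim 17 mm high, 5 thick; floor 10 mm above underside, parts on it to 5 mm high. White finger pocket in its middle, open at the top: inside 60 (x) x 32 mm (y), outside 70 x 42, rim 28 and floor 10 mm above underside; fingers let down into it drag the tray. About 0.28 kg.
- tray_red: Black tray 110 (its x) x 100 mm (its y) with a red board; a bystander on the deck, to be left alone. Origin: centre of underside. Rim 17 mm high, 5 thick; floor 10 mm above underside, parts on it to 5 mm high. White finger pocket in its middle, open at the top: inside 60 (x) x 32 mm (y), outside 70 x 42, rim 28 and floor 10 mm above underside; fingers let down into it drag the tray. About 0.28 kg.
- bay: Yellow painted outline on the deck, 124 mm (x) by 114 mm (y) outside, where the blue tray goes, its long side along the outline's long side (either way round). Origin: its centre, on the deck top.
- motor: Bystander: dark motor on a black bracket, 50 x 80 mm, 50 mm high, on the deck at about rig (85, -190). Origin: centre of its underside.
- cleaner: Bystander: white bottle with red cap, 40 mm across, 100 mm high, on the rig's base plate beyond the deck at about rig (115, 190). Origin: centre of its underside.
- meter: Bystander: yellow multimeter lying on the table, 150 x 80 x 42 mm. Origin: centre of its underside.
- driver: Bystander: screwdriver, 180 mm long, lying on the table near the robot. Origin: under its middle.
There are look-alikes about, which are no part of the job. Leave any pink look-alike of the tray_blue alone.

How it is judged:
By the outcome, as a careful person would: the job done as asked, in the order asked, and still so for the second after the job is handed in, with the robot touching nothing.
It also fails if it takes over 72 s, if anything falls off the work surface, if the arm or the gripper's body presses on something with over 40 N, if the wrist force passes 120 N, or if a joint passes its speed limit or range.

## Working session

There is one attempt and no reset: what is moved stays moved. The work goes in short steps, Python scripts to look and compute and a tool call to move; the robot and the scene stay as the last step left them, time stands still between calls to the robot, and variables do not carry over. Pictures are saved under pics/ and viewed, at most 10 in all, crops included, and the job is handed in when it is done.

Besides the shell and the picture viewer there is one more tool, called after "Request:" in YAML: its name, and indented under it one key for each argument. jog_arm: Moves the arm, as the interface text tells. Its arguments: {"type":"object","properties":{"increments":{"type":"array"},"grip":{"type":"number"}},"required":["increments"]}

```bash
mkdir -p pics; ls
python3 - <<'E'
from station import sense, eyes, r
import cv2, numpy as np
s=sense(); print(s['time_s'],s['tcp_pos'],np.round(s['ee_rot'],3).tolist())
for c in ("scene","top"):
    im=eyes.capture(c); cv2.imwrite(f"pics/{c}0.png",im)
    for n in ("tray_blue","tray_green","tray_red","bay","motor","cleaner","seat","paddle","rig"):
        try: print(c,n,[(round(d['conf'],2),np.round(d['centre'],3).tolist()) for d in eyes.spot_in(c,n)[:3]])
        except Exception as e: print(c,n,e)
    k=eyes.get_calibration(c); print(np.round(k['camera_matrix'],1).tolist(),np.round(k['R'],3).tolist(),np.round(k['t'],3).tolist())
print(np.round(eyes.get_calibration('wrist')['T_tool_cam'],3).tolist(), sense()['time_s'])
E
```

```text
pics
0.0 [0.15320066 0.60571297 0.40368038] [[0.969, -0.245, -0.0], [-0.245, -0.969, -0.002], [0.0, 0.002, -1.0]]
scene tray_blue [(0.83, [0.44, 0.208, 0.049]), (0.73, [0.254, 0.302, 0.014]), (0.36, [0.673, -0.135, 0.077])]
scene tray_green [(0.8, [0.494, -0.164, 0.052]), (0.69, [0.293, -0.383, 0.018])]
scene tray_red [(0.65, [0.612, 0.099, 0.052])]
scene bay [(0.58, [0.624, -0.024, 0.042])]
scene motor [(0.56, [0.673, -0.133, 0.078])]
scene cleaner [(0.67, [0.634, 0.226, 0.063]), (0.63, [0.536, 0.211, 0.04])]
scene seat [(0.83, [0.503, 0.256, 0.05])]
scene paddle [(0.94, [0.502, 0.256, 0.053])]
scene rig [(0.84, [0.536, 0.21, 0.042])]
[[621.0, 0.0, 331.5], [0.0, 621.0, 234.6], [0.0, 0.0, 1.0]] [[-0.752, 0.659, -0.002], [0.419, 0.476, -0.773], [-0.509, -0.582, -0.634]] [0.424, -0.045, 1.587]
top tray_blue [(0.89, [0.242, 0.298, 0.014]), (0.85, [0.442, 0.2, 0.051])]
top tray_green [(0.72, [0.487, -0.174, 0.051])]
top tray_red [(0.56, [0.607, 0.096, 0.05])]
top bay [(0.87, [0.616, -0.031, 0.041])]
top motor [(0.63, [0.656, -0.145, 0.086])]
top cleaner [(0.51, [0.616, 0.214, 0.074])]
top seat [(0.66, [0.459, 0.234, 0.039])]
top paddle [(0.96, [0.458, 0.239, 0.042])]
top rig [(0.94, [0.522, 0.091, 0.036]), (0.51, [0.444, 0.201, 0.049])]
[[505.7, 0.0, 325.2], [0.0, 505.7, 239.1], [0.0, 0.0, 1.0]] [[0.005, -1.0, -0.011], [-0.998, -0.005, -0.07], [0.07, 0.011, -0.997]] [-0.088, 0.479, 1.232]
[[-0.0, -0.963, -0.27, 0.072], [1.0, -0.0, -0.0, -0.001], [0.0, -0.27, 0.963, 0.019], [0.0, 0.0, 0.0, 1.0]] 1.0
```

View pics/scene0.png

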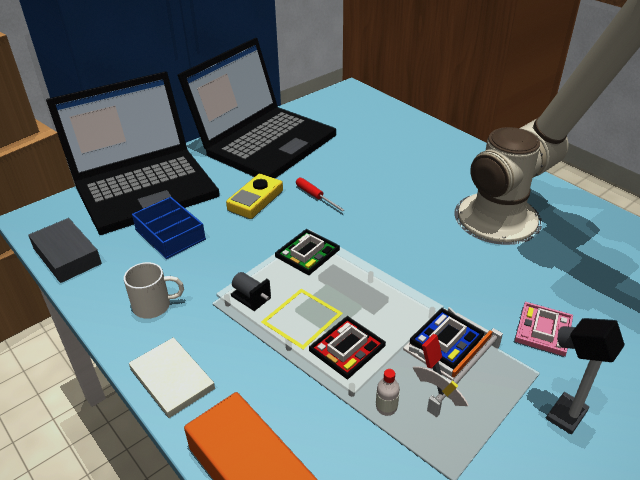

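View pics/top0.png

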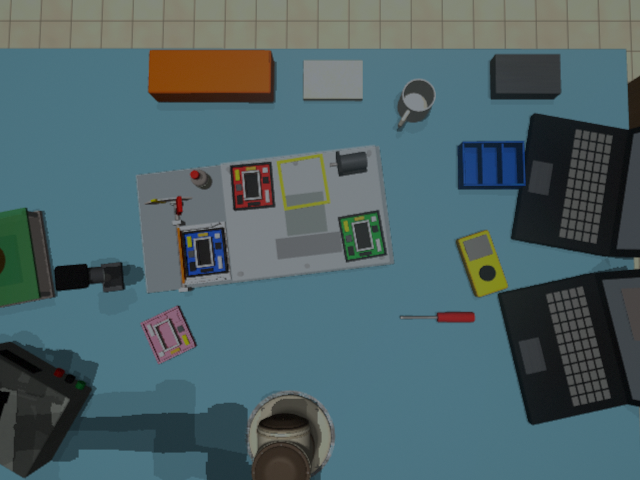

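The scene view shows the blue tray on the stage (450,335), green at (308,250), red at (347,345), the bay at (302,318) and the lever at (432,350). The top view shows blue (205,252), green (362,237), red (252,186) and the bay (303,182). The pink look-alike at (168,333) is to be left alone. So the nominal places are red (70,60), bay (70,-65) and green (-70,-190).

```bash
cat > h.py <<'E'
from station import sense, eyes, r
import cv2, numpy as np
from scipy.optimize import minimize, least_squares
def cam(c):
    k=eyes.get_calibration(c); K=np.array(k['camera_matrix'])
    if 'R' in k: return K,np.array(k['R']),np.array(k['t'])
    s=sense(); T=np.eye(4); T[:3,:3]=s['ee_rot']; T[:3,3]=s['tcp_pos']
    M=np.linalg.inv(T@np.array(k['T_tool_cam'])); return K,M[:3,:3],M[:3,3]
def proj(P,C):
    K,R,t=C; q=(np.atleast_2d(P)@R.T+t)@K.T; return q[:,:2]/q[:,2:]
def onplane(px,z,C):
    K,R,t=C; c=-R.T@t; d=(np.c_[np.atleast_2d(px),np.ones(len(np.atleast_2d(px)))]@np.linalg.inv(K).T)@R
    return c+d*((z-c[2])/d[:,2])[:,None]
def hull(m):
    return cv2.convexHull(np.argwhere(m)[:,::-1].astype(np.float32))
def box(x,y,z,a,lx,ly,h,hp=0):
    P=[[sx*lx/2,sy*ly/2,k] for sx in(-1,1) for sy in(-1,1) for k in(0,h)]
    if hp: P+=[[sx*.035,sy*.021,hp] for sx in(-1,1) for sy in(-1,1)]
    P=np.array(P); c,s=np.cos(a),np.sin(a); return np.c_[P[:,0]*c-P[:,1]*s+x,P[:,0]*s+P[:,1]*c+y,P[:,2]+z]
def fit(hs,x0,dims,zfix=None):
    """hs: list of (hull, cam); fit x,y,z,yaw of a box to hulls by IoU"""
    def cost(p):
        q=np.array([p[0],p[1],p[2] if zfix is None else zfix,p[3]]); e=0
        for H,C in hs:
            B=cv2.convexHull(proj(box(*q,*dims),C).astype(np.float32))
            a,_=cv2.intersectConvexConvex(H,B); u=cv2.contourArea(H)+cv2.contourArea(B)-a; e+=1-a/u
        return e/len(hs)
    S=np.array(x0)+np.vstack([np.zeros(4),np.diag([.01,.01,.01,.08])])
    o=minimize(cost,x0,method='Nelder-Mead',options=dict(initial_simplex=S,xatol=1e-5,fatol=1e-6,maxiter=800))
    return o.x,o.fun
E
python3 - <<'E'
from h import *
TR=(.11,.1,.017,.028); cs={c:cam(c) for c in("scene","top")}
for c in cs: eyes.capture(c)
guess=dict(tray_blue=(.445,.203,.04,.1),tray_green=(.49,-.168,.04,.1),tray_red=(.61,.097,.04,.1),bay=(.62,-.028,.04,.1))
for n,g in guess.items():
    hs={}
    for c in cs:
        ms=[d['mask'] for d in eyes.outline_of(c,n)]
        if not ms: continue
        pg=proj([g[:2]+(.05,)],cs[c])[0]
        m=min(ms,key=lambda m:np.hypot(*(np.argwhere(m).mean(0)[::-1]-pg)))
        hs[c]=(hull(m),cs[c])
    d=TR if n!='bay' else (.124,.114,0.0001)
    print(n,'both',*[np.round(v,4) for v in fit(list(hs.values()),g,d)])
    for c in hs: print('  ',c,*[np.round(v,4) for v in fit([hs[c]],g,d,.04)])
t=cs['top']
# corners of the deck base seen in top picture
print(np.round(onplane([[137,175],[375,147],[393,263],[147,292]],.02,t),3))
im=cv2.imread('pics/top0.png')[130:310,120:410]; cv2.imwrite('pics/top0c.png',cv2.resize(im,None,fx=2.7,fy=2.7,interpolation=cv2.INTER_CUBIC))
im=cv2.imread('pics/scene0.png')[270:430,380:540]; cv2.imwrite('pics/sc0c.png',cv2.resize(im,None,fx=3.7,fy=3.7,interpolation=cv2.INTER_CUBIC))
E
```

```text
tray_blue both [0.4434 0.2037 0.0394 0.1278] 0.0448
   scene [0.4396 0.2032 0.0482 0.126 ] 0.056
   top [0.4439 0.203  0.0422 0.1103] 0.03
tray_green both [ 0.4855 -0.1742  0.0391  0.1846] 0.0579
   scene [ 0.4819 -0.1783  0.0487  0.1911] 0.0848
   top [ 0.4854 -0.1741  0.0474  0.184 ] 0.0237
tray_red both [0.6049 0.092  0.0401 0.0955] 0.0242
   scene [0.6034 0.0918 0.0497 0.098 ] 0.0266
   top [0.605  0.0919 0.0552 0.0975] 0.018
bay both [ 0.618  -0.0307  0.0401  0.1704] 0.0414
   scene [ 0.6177 -0.0295  0.0479  0.1604] 0.0506
   top [ 0.6182 -0.0311  0.047   0.1687] 0.0289
[[ 0.638  0.385  0.02 ]
 [ 0.71  -0.208  0.02 ]
 [ 0.422 -0.252  0.02 ]
 [ 0.347  0.351  0.02 ]]
```

View pics/top0c.png

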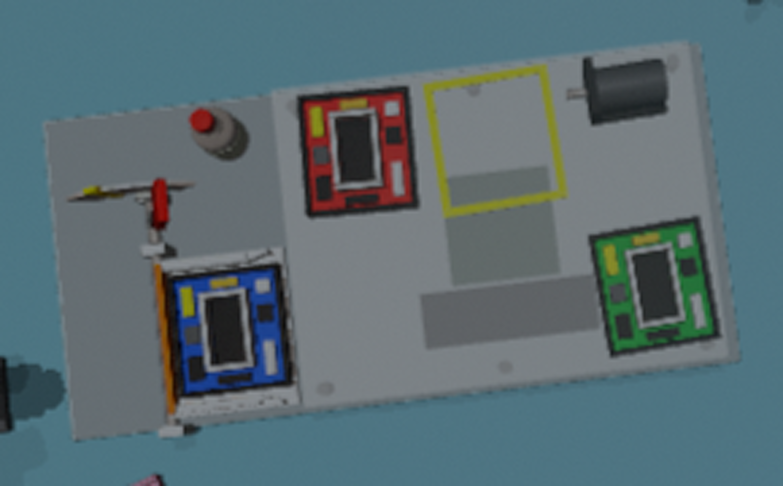

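View pics/sc0c.png

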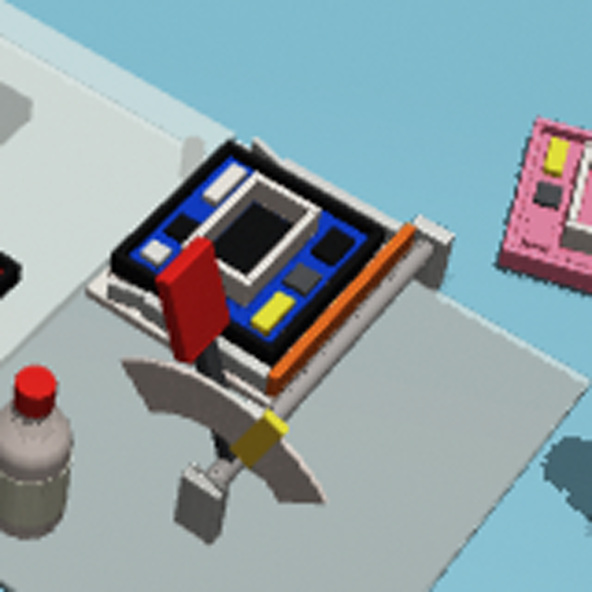

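Top crop: the stage is lower left with the blue tray between its rails, the paddle is at (160,203) and the yellow bay outline is about (495,140). The scene crop shows the dial with its yellow mark at (262,440), the lever, and the orange stop. Tray undersides come out at z≈0.039–0.040 from two views, and rig yaw is about 0.122. Next I compute the first approach.

```bash
cat > plan.py <<'E'
import sys,json
from h import *
TH=.122; O=np.array([.5365,.0229]); UX=np.array([np.cos(TH),np.sin(TH)]); UY=np.array([-np.sin(TH),np.cos(TH)])
rig=lambda x,y: O+UX*x+UY*y
unrig=lambda p: np.array([(p-O)@UX,(p-O)@UY])
def plan(wps,step=1.0,p=None,a=None):
    """wps: (x,y,tcp z,tool-x angle rad or None[,step]); prints rows from the present pose"""
    s=sense(); R0=np.array(s['ee_rot'])
    if p is None: p=np.array(s['tcp_pos'])
    if a is None: a=np.arctan2(R0[1,0],R0[0,0])
    rows=[]
    for w in wps:
        g=np.array(w[:3],float); ga=a if w[3] is None else w[3]; st=w[4] if len(w)>4 else step
        n=int(max(np.ceil(np.linalg.norm(g-p)/(.02*st)-.01),np.ceil(abs(ga-a)/.08-.01),1)); p0,a0=p.copy(),a
        for i in range(1,n+1):
            t=p0+(g-p0)*i/n; ta=a0+(ga-a0)*i/n
            d=t-p; c,q=np.cos(a),np.sin(a)
            v=np.array([d[0]*c+d[1]*q, d[0]*q-d[1]*c, -d[2]])/.02
            v=np.clip(np.round(v,2),-1,1); k=np.clip(round(-(ta-a)/.08,2),-1,1)
            rows.append([*map(float,v),float(k)])
            v=v*.02; p=p+np.array([v[0]*c+v[1]*q, v[0]*q-v[1]*c, -v[2]]); a-=k*.08
        rows.append('|')
    for r_ in ' '.join('|' if x=='|' else json.dumps(x,separators=(',',':')).replace('.0,',',').replace('.0]',']') for x in rows).split('|'): print(r_.replace('] [','],[').strip())
    print('end',p.round(4),round(a,4))
E
python3 - <<'E'
from plan import *
b=np.array([.4439,.203])-.012*UX
plan([(.2,.42,.4037,None),(*b,.36,TH-np.pi/2)],.95)
E
```

```text
[0.41,0.77,0,-0],[0.42,0.76,0.01,-0],[0.41,0.77,0,-0],[0.41,0.77,0.01,-0],[0.42,0.77,0,-0],[0.41,0.76,0.01,-0],[0.41,0.77,0,-0],[0.42,0.77,0.01,-0],[0.41,0.76,0,-0],[0.41,0.77,0.01,-0],[0.41,0.77,0,-0]
[0.82,0.46,0.13,0.88],[0.85,0.39,0.13,0.89],[0.87,0.34,0.13,0.88],[0.9,0.27,0.12,0.88],[0.91,0.21,0.13,0.89],[0.93,0.14,0.13,0.88],[0.93,0.08,0.13,0.88],[0.94,0.01,0.13,0.88],[0.94,-0.05,0.13,0.89],[0.93,-0.12,0.13,0.88],[0.92,-0.19,0.13,0.88],[0.9,-0.25,0.12,0.89],[0.88,-0.31,0.13,0.88],[0.86,-0.38,0.13,0.88],[0.83,-0.43,0.13,0.89],[0.8,-0.49,0.13,0.88],[0.76,-0.55,0.13,0.88]

end [0.432  0.2016 0.3599] -1.4486
```

Request:
jog_arm:
  increments:
    - [0.41,0.77,0,0]
    - [0.41,0.77,0,0]
    - [0.41,0.77,0,0]
    - [0.41,0.77,0,0]
    - [0.42,0.77,0,0]
    - [0.41,0.76,0,0]
    - [0.41,0.77,0,0]
    - [0.42,0.77,0,0]
    - [0.41,0.77,0,0]
    - [0.41,0.77,0,0]
  grip: 5

```text
time_s: 2.5
tcp_pos: [0.1956, 0.4357, 0.4049]
ee_rot: [[0.969, -0.245, 0.0], [-0.245, -0.969, 0.0], [-0.0, -0.0, -1.0]]
wrist_force: [0.2, -0.9, -0.5]
gripper_width: 0.172
gripper_force: 0.0
```

Request:
jog_arm:
  increments:
    - [0.41,0.77,0,0]
    - [0.82,0.46,0.13,0.88]
    - [0.85,0.39,0.13,0.89]
    - [0.87,0.34,0.13,0.88]
    - [0.9,0.27,0.12,0.88]
    - [0.91,0.21,0.13,0.89]
    - [0.93,0.14,0.13,0.88]
    - [0.93,0.08,0.13,0.88]
    - [0.94,0.01,0.13,0.88]
    - [0.94,-0.05,0.13,0.89]

```text
time_s: 3.5
tcp_pos: [0.3229, 0.3029, 0.3816]
ee_rot: [[0.632, -0.775, 0.0], [-0.775, -0.632, 0.0], [-0.0, -0.0, -1.0]]
wrist_force: [0.5, -0.0, -1.0]
gripper_width: 0.057
gripper_force: 0.0
```

Request:
jog_arm:
  increments:
    - [0.93,-0.12,0.13,0.88]
    - [0.92,-0.19,0.13,0.88]
    - [0.9,-0.25,0.12,0.89]
    - [0.88,-0.31,0.13,0.88]
    - [0.86,-0.38,0.13,0.88]
    - [0.83,-0.43,0.13,0.89]
    - [0.8,-0.49,0.13,0.88]
    - [0.76,-0.55,0.13,0.88]
    - [0,0,0,0]

```text
time_s: 4.4
tcp_pos: [0.4324, 0.1999, 0.3606]
ee_rot: [[0.119, -0.993, -0.0], [-0.993, -0.119, -0.001], [0.001, 0.001, -1.0]]
wrist_force: [-0.5, -0.2, 0.3]
gripper_width: 0.056
gripper_force: 0.0
```

Run:
```python
from plan import *
C=cam('wrist'); im=eyes.capture('wrist'); s=sense(); print(s['time_s'],s['tcp_pos'],s['gripper_width'],s['wrist_force'])
R0=np.array(s['ee_rot']); print(np.arctan2(R0[1,0],R0[0,0]))
for n,P in dict(seat=rig(-.07,.19),).items(): print(n,P,proj([[*P,.04]],C))
for d in eyes.outline_of('wrist','tray_blue')[:2]:
    H=hull(d['mask']); print(d['conf'],H.reshape(-1,2).min(0),H.reshape(-1,2).max(0)); print(*[np.round(v,4) for v in fit([(H,C)],(.444,.203,.04,.12),(.11,.1,.017,.028),.04)])
cv2.imwrite('pics/w1.png',im)
```

```text
4.45 [0.43189791 0.20043518 0.36075957] 0.05783400911708614 [1.019552   0.39241586 0.70775826]
-1.4496808533111778
seat [0.44389775 0.20296894] [[298.83350262 237.45024891]]
0.86 [477. 290.] [570. 406.]
[0.444 0.203 0.04  0.12 ] 1.0
0.56 [221. 177.] [372. 307.]
[0.4436 0.2059 0.0467 0.1282] 0.0518
```

View pics/w1.png

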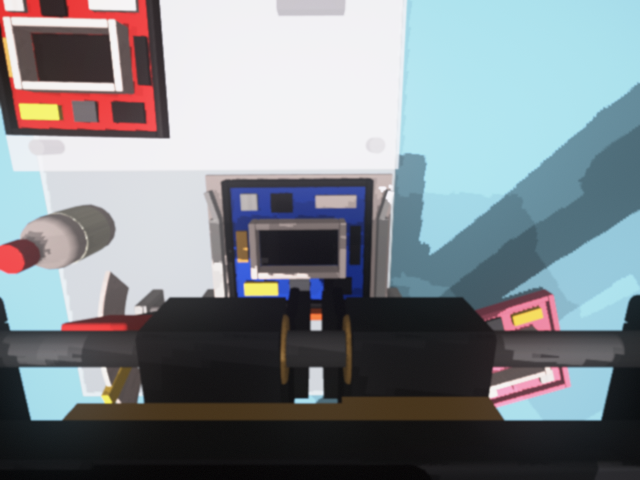

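The wrist view shows the blue pocket with its rim from (250,220) to (346,279), the deck's left edge at row ≈170, its near edge at column ≈403, and the rails at columns ≈215 and ≈380. I refine from these.

Run:
```python
from plan import *
C=cam('wrist')
q=onplane([[249.5,220],[345.5,219],[347,278.5],[251,279.5]],.068,C); print('pocket',q[:,:2].mean(0).round(4), unrig(q[:,:2].mean(0)).round(4), [np.linalg.norm(q[i]-q[i-1]).round(4) for i in range(4)], 'yaw',np.arctan2(*(q[0]-q[1])[[1,0]]).round(4))
d=onplane([[10,170],[395,170.5],[406,5],[402,165]],.04,C); print('edge L',[unrig(v[:2]).round(4).tolist() for v in d],'yaw',np.arctan2(*(d[0]-d[1])[[1,0]]).round(4),np.arctan2(*(d[2]-d[3])[[1,0]]).round(4)+np.pi/2)
# subpixel lines from picture
g=cv2.cvtColor(cv2.imread('pics/w1.png'),cv2.COLOR_BGR2GRAY).astype(float)
L=[]
for x in list(range(60,160,8)):
    col=np.diff(cv2.GaussianBlur(g,(3,3),0)[160:182,x]); L.append([x,160.5+np.argmax(abs(col))])
print(L[::3]); P=onplane(L,.04,C); f=np.polyfit(P[:,0],P[:,1],1); print('left edge yaw',np.arctan(f[0]),'y',np.median([unrig(p[:2])[1] for p in P]))
L=[]
for y in range(5,150,8):
    row=np.diff(cv2.GaussianBlur(g,(3,3),0)[y,390:418]); L.append([390.5+np.argmax(abs(row)),y])
print(L[::4]); P=onplane(L,.04,C); f=np.polyfit(P[:,1],P[:,0],1); print('near edge yaw',-np.arctan(f[0]),'x',np.median([unrig(p[:2])[0] for p in P]))
```

```text
pocket [0.4422 0.2065] [-0.0712  0.1937] [np.float64(0.0449), np.float64(0.0683), np.float64(0.0449), np.float64(0.0712)] yaw 0.1326
edge L [[0.1476, 0.1388], [-0.144, 0.1391], [-0.1454, 0.0284], [-0.149, 0.1351]] yaw 0.1208 0.15619632679489648
[[60, np.float64(170.5)], [84, np.float64(170.5)], [108, np.float64(170.5)], [132, np.float64(170.5)], [156, np.float64(169.5)]]
left edge yaw 0.12610163726427145 y 0.1391572668653195
[[np.float64(406.5), 5], [np.float64(404.5), 37], [np.float64(403.5), 69], [np.float64(401.5), 101], [np.float64(399.5), 133]]
near edge yaw 0.12859588277152245 x -0.1458800340687323
```

```bash
sed -i 's/^TH=.*; O=np.array(\[[^]]*\])/TH=.125; O=np.array([.5360,.0269])/' plan.py
python3 - <<'E'
from plan import *
b=np.array([.4428,.2055])-.012*UX; print(unrig(np.array([.4428,.2055])))
plan([(*b,.30,TH-np.pi/2),(*b,.235,TH-np.pi/2,.6),(*(b-.1*UY),.2355,TH-np.pi/2,.4)])
E
```

```text
[-0.07020592  0.18882619]
[-0.04,0,0.76,-0.01],[-0.04,0.01,0.76,-0.01],[-0.04,0,0.76,-0.01],[-0.04,0.01,0.77,-0]
[-0,-0,0.54,-0],[-0,-0,0.54,-0],[-0,-0,0.54,-0],[-0,-0,0.54,-0],[-0,-0,0.55,-0],[-0,-0,0.54,-0]
[0.38,-0,-0,-0],[0.39,-0,-0,-0],[0.38,-0,-0.01,-0],[0.39,-0,0,-0],[0.38,-0,-0,-0],[0.39,-0,-0,-0],[0.38,-0,-0.01,-0],[0.39,-0,0,-0],[0.38,-0,0,-0],[0.39,-0,-0,-0],[0.38,-0.01,-0,-0],[0.39,0,-0.01,-0],[0.38,0,0,-0]

end [0.4434 0.1048 0.2355] -1.4462
```

Request:
jog_arm:
  increments:
    - [-0.04,0,0.76,-0.01]
    - [-0.04,0.01,0.76,-0.01]
    - [-0.04,0,0.76,-0.01]
    - [-0.04,0.01,0.77,0]
    - [0,0,0.54,0]
    - [0,0,0.54,0]
    - [0,0,0.54,0]
    - [0,0,0.54,0]
    - [0,0,0.54,0]
    - [0,0,0.54,0]
  grip: 0

```text
time_s: 5.5
tcp_pos: [0.431, 0.2044, 0.2343]
ee_rot: [[0.124, -0.992, 0.0], [-0.992, -0.124, 0.0], [-0.0, -0.0, -1.0]]
wrist_force: [-0.9, 0.5, -0.2]
gripper_width: 0.003
gripper_force: 0.0
```

Request:
jog_arm:
  increments:
    - [0,0,0,0]

```text
time_s: 5.6
tcp_pos: [0.4305, 0.204, 0.2335]
ee_rot: [[0.124, -0.992, -0.003], [-0.992, -0.124, -0.002], [0.002, 0.003, -1.0]]
wrist_force: [-0.3, -1.1, 0.5]
gripper_width: 0.005
gripper_force: 0.0
```

Request:
jog_arm:
  increments:
    - [0.1,0,-0.08,0]
    - [0.3,0,0,0]
    - [0.4,0,0,0]
    - [0.4,0,0,0]
    - [0.4,0,0,0]
    - [0.4,0,0,0]
    - [0.4,0,0,0]
    - [0.4,0,0,0]
    - [0.4,0,0,0]
    - [0.4,0,0,0]

```text
time_s: 6.6
tcp_pos: [0.44, 0.1324, 0.2369]
ee_rot: [[0.124, -0.992, 0.0], [-0.992, -0.124, 0.0], [-0.0, -0.0, -1.0]]
wrist_force: [0.2, 2.1, 1.8]
gripper_width: 0.005
gripper_force: 1.5
```

Request:
jog_arm:
  increments:
    - [0.4,0,0,0]
    - [0.4,0,0,0]
    - [0.4,0,0,0]
    - [0.3,0,0,0]
    - [0.1,0,0,0]
    - [0,0,0,0]

```text
time_s: 7.2
tcp_pos: [0.4435, 0.1005, 0.2364]
ee_rot: [[0.123, -0.992, -0.002], [-0.992, -0.123, -0.001], [0.001, 0.002, -1.0]]
wrist_force: [0.7, 0.4, -0.4]
gripper_width: 0.002
gripper_force: 0.0
```

```bash
cat > look.py <<'E'
from plan import *
def trays(names,cams=('top',),dims=(.11,.1,.017,.028)):
    """names: {name: guess (x,y)}"""
    C={c:cam(c) for c in cams}
    for c in cams: cv2.imwrite(f'pics/{c}_last.png',eyes.capture(c))
    for n,g in names.items():
        d=dims if n!='bay' else (.124,.114,.0001)
        for c in cams:
            ms=[x['mask'] for x in eyes.outline_of(c,n)]
            if not ms: print(n,c,'none'); continue
            m=min(ms,key=lambda m:np.hypot(*(np.argwhere(m).mean(0)[::-1]-proj([[*g,.05]],C[c])[0])))
            p,e=fit([(hull(m),C[c])],(*g,.04,TH),d,.04); print(n,c,p[[0,1,3]].round(4),'rig',unrig(p[:2]).round(4),(p[3]-TH).round(3),'e',round(e,3))
E
python3 - <<'E'
from look import *
s=sense(); print(s['time_s'],s['tcp_pos'],unrig(np.array(s['tcp_pos'])[:2]),s['wrist_force'])
trays({'tray_blue':(.456,.1)},('top','scene'))
cv2.imwrite('pics/v5.png',np.hstack([cv2.imread('pics/top_last.png')[130:310,120:330],cv2.imread('pics/scene_last.png')[220:400,330:540]]).repeat(1,0) )
E
```

```text
7.2 [0.44345618 0.10046546 0.23635928] [-0.08265001  0.08452936] [ 0.6803638   0.4037025  -0.36693901]
tray_blue top [0.4563 0.0901 0.2105] rig [-0.0712  0.0727] 0.085 e 0.463
tray_blue scene [0.453  0.1076 0.2319] rig [-0.0723  0.0905] 0.107 e 0.153
```

View pics/v5.png

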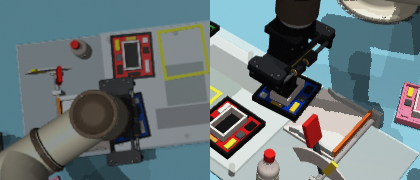

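The blue tray is off the stage and on the lane under the gripper. I'll centre the fingers in its pocket and spread them against the pocket's ends.

Request:
jog_arm:
  increments:
    - [-0.1,-0.2,0,0]
    - [-0.1,-0.2,0,0]
    - [-0.1,-0.2,0,0]
    - [0,0,0,0]

```text
time_s: 7.8
tcp_pos: [0.4557, 0.1092, 0.2367]
ee_rot: [[0.125, -0.992, 0.001], [-0.992, -0.125, 0.0], [-0.0, -0.001, -1.0]]
wrist_force: [-0.6, 0.3, -1.4]
gripper_width: 0.004
gripper_force: 0.0
```

Request:
jog_arm:
  increments:
    - [0,0,0,0]
    - [0,0,0,0]
    - [0,0,0,0]
    - [0,0,0,0]
    - [0,0,0,0]
  grip: 36

```text
time_s: 8.3
tcp_pos: [0.4549, 0.1086, 0.2368]
ee_rot: [[0.124, -0.992, 0.0], [-0.992, -0.124, 0.0], [-0.0, -0.0, -1.0]]
wrist_force: [0.2, 1.2, 0.1]
gripper_width: 0.36
gripper_force: 0.0
```

Run:
```python
from plan import *
s=sense(); R=np.array(s['ee_rot']);print(s['time_s'],s['tcp_pos'],unrig(np.array(s['tcp_pos'])[:2]),s['wrist_force'],s['gripper_width']*87,s['gripper_force'],s['moment'],np.arctan2(R[1,0],R[0,0]))
A=TH-np.pi/2; p=rig(-.07,-.055); bay=np.array([.618,-.0307]); print('bay',unrig(bay))
q=unrig(bay); plan([(*rig(-.072,q[1]),.2365,A,.6),(*bay,.2365,.165-np.pi/2,.6)])
```

```text
8.3 [0.45493032 0.10859695 0.23680329] [-0.0702516   0.09116687] [0.22504551 1.22885749 0.14309679] 31.313753963307953 0.0 [ 0.03122512 -0.04579206  0.05246381] -1.4462611410221293
bay [ 0.07417894 -0.06737391]
[0.57,0.01,0,-0],[0.56,0,0,-0],[0.57,0.01,0,-0],[0.56,0,0,-0],[0.57,0.01,0.01,-0],[0.57,0.01,-0,-0],[0.56,0,-0,-0],[0.57,0.01,-0,-0],[0.57,0,-0,-0],[0.56,0.01,0,-0],[0.57,0.01,0,-0],[0.56,0,0,-0],[0.57,0.01,0,-0.01],[0.57,0,0.01,0]
[-0,-0.56,-0,-0.04],[0,-0.56,-0,-0.04],[0.01,-0.57,-0,-0.03],[0,-0.56,-0,-0.04],[0.01,-0.56,-0,-0.04],[0.01,-0.56,-0,-0.04],[0.01,-0.56,-0,-0.04],[0.01,-0.56,-0,-0.04],[0.01,-0.57,-0,-0.03],[0.02,-0.56,-0,-0.04],[0.01,-0.56,-0,-0.04],[0.02,-0.56,-0,-0.04],[0.02,-0.56,-0,-0.04]

end [ 0.6179 -0.0306  0.2364] -1.4055
```

Request:
jog_arm:
  increments:
    - [0.3,0,0,0]
    - [0.56,0,0,0]
    - [0.57,0.01,0,0]
    - [0.56,0,0,0]
    - [0.57,0.01,0.01,0]
    - [0.57,0.01,0,0]
    - [0.56,0,0,0]
    - [0.57,0.01,0,0]
    - [0.57,0,0,0]
    - [0.56,0.01,0,0]

```text
time_s: 9.3
tcp_pos: [0.4675, 0.0007, 0.2366]
ee_rot: [[0.124, -0.992, 0.0], [-0.992, -0.124, 0.0], [-0.0, -0.0, -1.0]]
wrist_force: [-0.2, 2.5, 2.7]
gripper_width: 0.415
gripper_force: 1.4
```

Request:
jog_arm:
  increments:
    - [0.57,0.01,0,0]
    - [0.56,0,0,0]
    - [0.57,0.01,0,0]
    - [0.57,0,0.01,0]
    - [0.27,0,0,0]
    - [0,0,0,0]

```text
time_s: 9.9
tcp_pos: [0.473, -0.0499, 0.236]
ee_rot: [[0.123, -0.992, -0.001], [-0.992, -0.123, -0.001], [0.0, 0.001, -1.0]]
wrist_force: [-0.4, 0.1, 0.7]
gripper_width: 0.416
gripper_force: 0.0
```

Request:
jog_arm:
  increments:
    - [0,-0.3,0,-0.04]
    - [0,-0.56,0,-0.04]
    - [0.01,-0.56,0,-0.04]
    - [0,-0.56,0,-0.04]
    - [0.01,-0.56,0,-0.04]
    - [0.01,-0.56,0,-0.04]
    - [0.01,-0.56,0,-0.04]
    - [0.01,-0.56,0,-0.04]
    - [0.01,-0.56,0,-0.04]
    - [0.02,-0.56,0,-0.04]

```text
time_s: 10.9
tcp_pos: [0.5802, -0.0355, 0.2363]
ee_rot: [[0.156, -0.988, -0.0], [-0.988, -0.156, -0.0], [-0.0, 0.0, -1.0]]
wrist_force: [-1.3, -0.9, -0.1]
gripper_width: 0.414
gripper_force: 0.5
```

Run:
```python
from look import *
s=sense(); print(s['time_s'],s['tcp_pos'],unrig(np.array(s['tcp_pos'])[:2]),s['wrist_force'],s['gripper_width']*87)
bay=np.array([.618,-.0307]); plan([(*bay,.2365,.165-np.pi/2,.5)])
trays({'tray_blue':(.58,-.05)},('scene',)); trays({'bay':bay},('scene',))
```

```text
10.9 [ 0.58021329 -0.03549926  0.236295  ] [ 0.03608871 -0.06742468] [-1.29441505 -0.94167819 -0.09137473] 36.017737738210265
[0.01,-0.48,-0,-0.03],[0.02,-0.47,-0.01,-0.02],[0.02,-0.48,0,-0.03],[0.01,-0.47,-0,-0.02]

end [ 0.6179 -0.0306  0.2365] -1.406
tray_blue scene [ 0.5743 -0.0357  0.1562] rig [ 0.0301 -0.0669] 0.031 e 0.181
bay scene [ 0.6184 -0.0301  0.1685] rig [ 0.0746 -0.0669] 0.044 e 0.272
```

Request:
jog_arm:
  increments:
    - [0,0,0,0]
    - [0,0,0,0]
    - [0,0,0,0]
    - [0,0,0,0]
    - [0,0,0,0]
  grip: 55

```text
time_s: 11.6
tcp_pos: [0.5792, -0.0356, 0.2366]
ee_rot: [[0.156, -0.988, 0.0], [-0.988, -0.156, 0.0], [-0.0, -0.0, -1.0]]
wrist_force: [-0.2, -0.5, 1.3]
gripper_width: 0.489
gripper_force: 30.0
```

Request:
jog_arm:
  increments:
    - [0.01,-0.4,0,-0.03]
    - [0.02,-0.4,0,-0.03]
    - [0.02,-0.4,0,-0.03]
    - [0.01,-0.4,0,-0.03]
    - [0,-0.3,0,0]
    - [0,0,0,0]

```text
time_s: 12.2
tcp_pos: [0.6171, -0.0309, 0.2366]
ee_rot: [[0.165, -0.986, -0.001], [-0.986, -0.165, -0.001], [0.0, 0.001, -1.0]]
wrist_force: [-2.7, -0.4, 2.9]
gripper_width: 0.488
gripper_force: 30.0
```

Run:
```python
from look import *
s=sense(); R=np.array(s['ee_rot']);print(s['time_s'],s['tcp_pos'],unrig(np.array(s['tcp_pos'])[:2]),s['wrist_force'],s['gripper_width']*87,s['gripper_force'],np.arctan2(R[1,0],R[0,0])+np.pi/2)
trays({'tray_blue':(.618,-.03)},('scene',))
```

```text
12.2 [ 0.61705003 -0.03092219  0.23664764] [ 0.07320869 -0.06747593] [-2.70791364 -0.38372453  2.88693377] 42.42178647679321 30.000703828409314 0.1662100730164764
tray_blue scene [ 0.6126 -0.031   0.1684] rig [ 0.0688 -0.067 ] 0.043 e 0.092
```

Run:
```python
from look import *
g=np.array([.4850,-.1745]); off=g+.075*UY  # hover so the wrist camera sees it
plan([(.617,-.031,.3,.166-np.pi/2,.9),(*g,.33,.184-np.pi/2,.95)])
```

```text
[0,-0,-0.79,0],[0,-0,-0.8,0],[0,-0,-0.79,0],[0,-0.01,-0.79,0]
[0.54,0.7,-0.14,-0.02],[0.55,0.7,-0.13,-0.02],[0.54,0.7,-0.14,-0.02],[0.54,0.7,-0.14,-0.02],[0.54,0.71,-0.13,-0.02],[0.54,0.7,-0.14,-0.02],[0.54,0.71,-0.13,-0.02],[0.53,0.7,-0.14,-0.02],[0.54,0.71,-0.14,-0.02],[0.53,0.71,-0.13,-0.02],[0.54,0.71,-0.14,-0.02]

end [ 0.485  -0.1746  0.33  ] -1.3871
```

Request:
jog_arm:
  increments:
    - [0,0,0,0]
    - [0,0,-0.4,0]
    - [0,0,-0.9,0]
    - [0,0,-0.9,0]
    - [0,0,-0.9,0]
  grip: 25

```text
time_s: 12.8
tcp_pos: [0.6172, -0.0304, 0.2993]
ee_rot: [[0.166, -0.986, 0.001], [-0.986, -0.166, 0.0], [-0.0, -0.001, -1.0]]
wrist_force: [-0.3, -0.6, 0.2]
gripper_width: 0.314
gripper_force: 0.0
```

Request:
jog_arm:
  increments:
    - [0.54,0.7,-0.14,-0.02]
    - [0.55,0.7,-0.13,-0.02]
    - [0.54,0.7,-0.14,-0.02]
    - [0.54,0.7,-0.14,-0.02]
    - [0.54,0.71,-0.13,-0.02]
    - [0.54,0.7,-0.14,-0.02]
    - [0.54,0.71,-0.13,-0.02]
    - [0.53,0.7,-0.14,-0.02]
    - [0.54,0.71,-0.14,-0.02]
    - [0.53,0.71,-0.13,-0.02]

```text
time_s: 13.8
tcp_pos: [0.4959, -0.1622, 0.3258]
ee_rot: [[0.181, -0.983, 0.0], [-0.983, -0.181, -0.0], [0.0, -0.0, -1.0]]
wrist_force: [-0.3, 0.3, 0.6]
gripper_width: 0.287
gripper_force: 0.0
```

Request:
jog_arm:
  increments:
    - [0.54,0.7,0,-0.02]
    - [0,0,0,0]
  grip: 10

```text
time_s: 14.0
tcp_pos: [0.4834, -0.1758, 0.3256]
ee_rot: [[0.181, -0.984, -0.001], [-0.984, -0.181, 0.0], [-0.0, 0.001, -1.0]]
wrist_force: [-0.9, 0.2, -0.5]
gripper_width: 0.183
gripper_force: 0.0
```

Run:
```python
from look import *
C=cam('wrist'); im=eyes.capture('wrist'); s=sense(); print(s['time_s'],s['tcp_pos'])
for d in eyes.outline_of('wrist','tray_green')[:2]:
    print('w',d['conf'],*[np.round(v,4) for v in fit([(hull(d['mask']),C)],(.485,-.174,.04,.18),(.11,.1,.017,.028),.04)])
trays({'tray_blue':(.618,-.03),'bay':(.618,-.03),'tray_green':(.485,-.174)},('scene','top'))
a=cv2.imread('pics/top_last.png')[130:310,200:410]
cv2.imwrite('pics/v6.png',np.hstack([cv2.resize(im,None,fx=.6,fy=.6),cv2.resize(a,(336,288))]))
```

```text
14.05 [ 0.48425263 -0.17523724  0.32562104]
w 0.86 [ 0.4849 -0.1712  0.047   0.1813] 0.0743
tray_blue scene [ 0.6129 -0.0313  0.1801] rig [ 0.0691 -0.0673] 0.055 e 0.08
tray_blue top [ 0.6408 -0.0252  0.2015] rig [ 0.0974 -0.0648] 0.076 e 0.345
bay scene [ 0.6189 -0.0277  0.1537] rig [ 0.0755 -0.0645] 0.029 e 0.396
bay top [ 0.6543 -0.0248  0.1393] rig [ 0.1109 -0.0661] 0.014 e 0.59
tray_green scene [ 0.4816 -0.1765  0.1617] rig [-0.0793 -0.195 ] 0.037 e 0.071
tray_green top [ 0.4743 -0.1609  0.3589] rig [-0.0846 -0.1787] 0.234 e 0.699
```

View pics/v6.png

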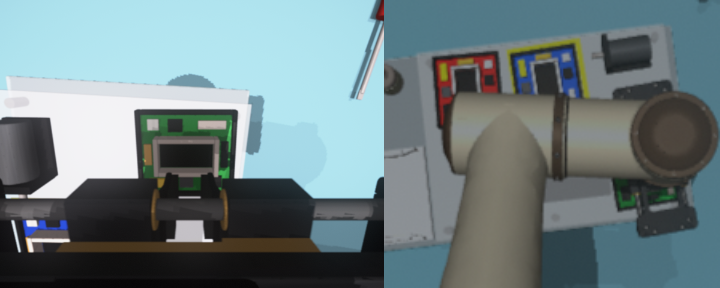

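The wrist view shows the green pocket (rim left to right about (253,230)–(365,230) at full scale) just ahead of the fingers. The top view shows the blue tray inside the yellow outline. I descend into the green pocket and grip it from inside.

Run:
```python
from look import *
C=cam('wrist'); q=onplane([[152/.6,138/.6],[219/.6,139/.6]],.068,C); print(q, q.mean(0)[:2]+.021*np.array([-np.sin(.183),np.cos(.183)]))
g=np.array([.485,-.173])
plan([(*g,.28,.183-np.pi/2,.9),(*g,.2365,.183-np.pi/2,.6)])
```

```text
[[ 0.52559287 -0.1853234   0.068     ]
 [ 0.45695021 -0.19703577  0.068     ]] [ 0.48744995 -0.17053024]
[-0.02,0,0.76,0.01],[-0.02,0.01,0.75,0],[-0.01,-0,0.76,0.01]
[-0,-0,0.54,-0],[-0,-0,0.55,-0],[-0,-0,0.54,-0],[-0,-0,0.55,-0]

end [ 0.485  -0.1731  0.2364] -1.3879
```

Request:
jog_arm:
  increments:
    - [-0.04,-0.02,0.76,0.01]
    - [-0.03,-0.01,0.75,0]
    - [-0.02,0,0.76,0.01]
    - [0,0,0.54,0]
    - [0,0,0.55,0]
    - [0,0,0.54,0]
    - [0,0,0.55,0]
    - [0,0,0,0]

```text
time_s: 15.3
tcp_pos: [0.4848, -0.1724, 0.235]
ee_rot: [[0.181, -0.984, -0.003], [-0.984, -0.181, 0.0], [-0.001, 0.003, -1.0]]
wrist_force: [-0.6, -0.2, -0.9]
gripper_width: 0.116
gripper_force: 0.0
```

Request:
jog_arm:
  increments:
    - [0,0,0,0]
    - [0,0,0,0]
    - [0,0,0,0]
    - [0,0,0,0]
    - [0,0,0,0]
    - [0,0,0,0]
  grip: 55

```text
time_s: 15.9
tcp_pos: [0.4856, -0.1724, 0.2369]
ee_rot: [[0.181, -0.983, 0.001], [-0.983, -0.181, -0.0], [0.0, -0.001, -1.0]]
wrist_force: [0.2, 0.5, 0.7]
gripper_width: 0.49
gripper_force: 30.0
```

Run:
```python
from look import *
s=sense(); R=np.array(s['ee_rot']);print(s['time_s'],s['tcp_pos'],unrig(np.array(s['tcp_pos'])[:2]),s['wrist_force'],s['gripper_width']*87,s['gripper_force'],np.arctan2(R[1,0],R[0,0])+np.pi/2)
A=TH-np.pi/2
plan([(*rig(-.07,-.15),.2365,A,.6),(*rig(-.07,.08),.2365,A,.8)])
```

```text
15.9 [ 0.48556841 -0.1724311   0.23690881] [-0.07488966 -0.19148831] [0.23207397 0.46136446 0.67350606] 42.616254916744126 30.000544600188732 0.18231568312119717
[-0.51,-0.09,0.01,0.18],[-0.52,-0.08,0,0.18],[-0.52,-0.08,0.01,0.18],[-0.51,-0.07,0,0.18]
[-0.77,0,0,-0],[-0.76,0,0,-0],[-0.77,0,0,-0],[-0.77,0,0,-0],[-0.76,0,0,-0],[-0.77,0,0,-0],[-0.77,0,0,-0],[-0.77,0,0,-0],[-0.76,0,0,-0],[-0.77,0,0,-0],[-0.77,0,0,-0],[-0.76,0,0,-0],[-0.77,0,0,-0],[-0.77,0,0,-0],[-0.76,0,0,-0]

end [0.4567 0.0975 0.2365] -1.4461
```

Request:
jog_arm:
  increments:
    - [-0.3,-0.09,0,0.18]
    - [-0.52,-0.08,0,0.18]
    - [-0.52,-0.08,0,0.18]
    - [-0.52,-0.07,0,0.18]
    - [-0.6,0,0,0]
    - [-0.76,0,0,0]
    - [-0.77,0,0,0]
    - [-0.77,0,0,0]
    - [-0.76,0,0,0]
    - [-0.77,0,0,0]

```text
time_s: 16.9
tcp_pos: [0.4747, -0.0459, 0.2369]
ee_rot: [[0.124, -0.992, 0.001], [-0.992, -0.124, -0.0], [0.0, -0.001, -1.0]]
wrist_force: [0.0, -2.4, 2.3]
gripper_width: 0.485
gripper_force: 30.0
```

Request:
jog_arm:
  increments:
    - [-0.77,0,0,0]
    - [-0.76,0,0,0]
    - [-0.77,0,0,0]
    - [-0.76,0,0,0]
    - [-0.77,0,0,0]
    - [-0.76,0,0,0]
    - [-0.77,0,0,0]
    - [-0.76,0,0,0]
    - [-0.4,0,0,0]
    - [0,0,0,0]

```text
time_s: 17.9
tcp_pos: [0.4583, 0.0838, 0.2369]
ee_rot: [[0.126, -0.992, 0.0], [-0.992, -0.126, 0.001], [-0.001, -0.001, -1.0]]
wrist_force: [-3.1, 3.6, 4.6]
gripper_width: 0.485
gripper_force: 30.0
```

Run:
```python
from look import *
s=sense(); R=np.array(s['ee_rot']);print(s['time_s'],s['tcp_pos'],unrig(np.array(s['tcp_pos'])[:2]),s['wrist_force'],s['gripper_width']*87,s['gripper_force'],np.arctan2(R[1,0],R[0,0])+np.pi/2-TH)
C=cam('wrist'); im=eyes.capture('wrist'); T=cam('top'); t=eyes.capture('top')
S=cam('scene'); sc=eyes.capture('scene'); 
# overlay predicted rig: deck left edge, stage rectangle & stop face
def seg(I,C,a,b,z=.04):
    q=proj([[*rig(*a),z],[*rig(*b),z]],C); cv2.line(I,*[tuple(int(v*16) for v in p) for p in q],(255,0,255),1,cv2.LINE_AA,4)
for I,Cc in((t,T),(sc,S)):
    seg(I,Cc,(-.13,.135),(-.01,.135)); seg(I,Cc,(-.13,.135),(-.13,.243)); seg(I,Cc,(-.01,.135),(-.01,.243)); seg(I,Cc,(-.13,.243),(-.01,.243)); seg(I,Cc,(-.145,-.25),(-.145,.132)); seg(I,Cc,(.145,-.25),(.145,.132)); seg(I,Cc,(.145,.132),(-.145,.132)); seg(I,Cc,(.145,-.25),(-.145,-.25))
c1=cv2.resize(sc[220:400,330:540],None,fx=1.9,fy=1.9,interpolation=cv2.INTER_CUBIC); c2=cv2.resize(t[140:320,130:340],None,fx=1.9,fy=1.9,interpolation=cv2.INTER_CUBIC)
cv2.imwrite('pics/v7.png',np.hstack([c1,c2])); cv2.imwrite('pics/w7.png',im)
```

```text
17.9 [0.45829488 0.08379094 0.23685579] [-0.07000598  0.06613493] [-3.05098672  3.60511297  4.55230389] 42.21938084301893 30.001366320066154 0.001152721221259867
```

View pics/v7.png

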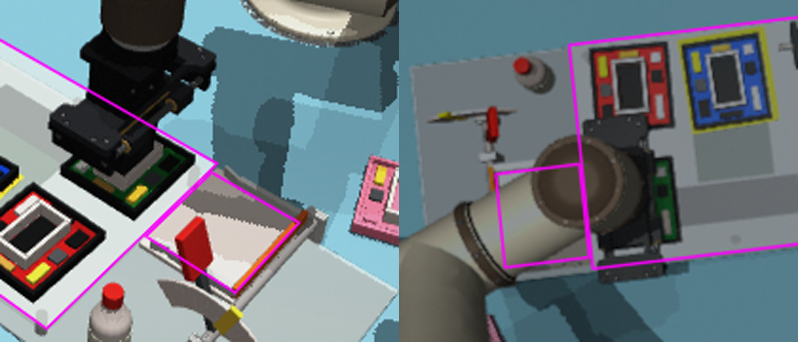

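Overlay: the magenta model lines lie on the deck edge, the rails and the stop in both views, and the green tray is straight at the stage entry. I slide it in.

Request:
jog_arm:
  increments:
    - [-0.3,0,0,0]
    - [-0.5,0,0,0]
    - [-0.5,0,0,0]
    - [-0.5,0,0,0]
    - [-0.5,0,0,0]

```text
time_s: 18.55
tcp_pos: [0.453, 0.1275, 0.2369]
ee_rot: [[0.123, -0.992, -0.0], [-0.992, -0.123, -0.002], [0.002, 0.001, -1.0]]
wrist_force: [1.2, -5.5, 6.1]
gripper_width: 0.486
gripper_force: 30.0
```

Request:
jog_arm:
  increments:
    - [-0.5,0,0,0]
    - [-0.5,0,0,0]
    - [-0.5,0,0,0]
    - [-0.4,0,0,0]
    - [0,0,0,0]

```text
time_s: 19.05
tcp_pos: [0.4482, 0.1659, 0.2368]
ee_rot: [[0.124, -0.992, -0.0], [-0.992, -0.124, -0.001], [0.001, 0.0, -1.0]]
wrist_force: [-3.0, -0.6, 5.8]
gripper_width: 0.487
gripper_force: 30.0
```

Run:
```python
from look import *
s=sense(); R=np.array(s['ee_rot']);print(s['time_s'],s['tcp_pos'],unrig(np.array(s['tcp_pos'])[:2]),s['wrist_force'],s['moment'],s['gripper_width']*87,np.arctan2(R[1,0],R[0,0])+np.pi/2-TH)
```

```text
19.05 [0.44821229 0.16588527 0.23682041] [-0.06977481  0.14884577] [-2.97579909 -0.5727019   5.78835179] [ 0.00670833  0.30345189 -0.07541943] 42.341810410377484 -0.0006917367616947612
```

Request:
jog_arm:
  increments:
    - [0,0,0,0]
    - [0,0,0,0]
    - [0,0,0,0]
    - [0,0.1,0,0]
    - [0,0.25,0,0]
    - [0,0.25,0,0]
    - [0,0,0,0]
  grip: 16

```text
time_s: 19.75
tcp_pos: [0.4355, 0.1642, 0.2364]
ee_rot: [[0.124, -0.992, -0.001], [-0.992, -0.124, -0.001], [0.0, 0.001, -1.0]]
wrist_force: [-0.3, -0.1, -0.0]
gripper_width: 0.195
gripper_force: 0.0
```

Request:
jog_arm:
  increments:
    - [-0.2,0,0,0]
    - [-0.2,0,0,0]
    - [-0.3,0,0,0]
    - [-0.3,0,0,0]
    - [-0.3,0,0,0]
    - [-0.3,0,0,0]
    - [-0.2,0,0,0]
    - [-0.1,0,0,0]
    - [-0.1,0,0,0]
    - [0,0,0,0]

```text
time_s: 20.75
tcp_pos: [0.4312, 0.2044, 0.2365]
ee_rot: [[0.124, -0.992, 0.0], [-0.992, -0.124, 0.0], [-0.0, -0.0, -1.0]]
wrist_force: [0.6, -0.6, 0.6]
gripper_width: 0.182
gripper_force: 0.3
```

Run:
```python
from look import *
s=sense(); R=np.array(s['ee_rot']);print(s['time_s'],s['tcp_pos'],unrig(np.array(s['tcp_pos'])[:2]),s['wrist_force'],s['moment'],s['gripper_width']*87,np.arctan2(R[1,0],R[0,0])+np.pi/2-TH)
```

```text
20.75 [0.43123614 0.20441842 0.23647992] [-0.0818144   0.18919477] [ 0.58090283 -0.58515157  0.64736906] [-0.10092702 -0.02234783 -0.05940726] 15.839191032017796 -0.00037061085770484503
```

Now the last millimetres slowly, watching for the stop.

Request:
jog_arm:
  increments:
    - [-0.1,0,0,0]
    - [-0.1,0,0,0]
    - [-0.1,0,0,0]
    - [-0.1,0,0,0]
    - [0,0,0,0]

```text
time_s: 21.25
tcp_pos: [0.4302, 0.2124, 0.2365]
ee_rot: [[0.124, -0.992, 0.0], [-0.992, -0.124, 0.0], [-0.0, -0.0, -1.0]]
wrist_force: [-0.6, -1.4, -0.4]
gripper_width: 0.187
gripper_force: 0.4
```

Request:
jog_arm:
  increments:
    - [-0.1,0,0,0]
    - [0,0,0,0]

```text
time_s: 21.45
tcp_pos: [0.4302, 0.2133, 0.2365]
ee_rot: [[0.125, -0.992, -0.001], [-0.992, -0.125, -0.003], [0.003, 0.001, -1.0]]
wrist_force: [3.4, -7.0, 2.1]
gripper_width: 0.184
gripper_force: 3.5
```

Request:
jog_arm:
  increments:
    - [-0.1,0,0,0]
    - [0,0,0,0]

```text
time_s: 21.65
tcp_pos: [0.4302, 0.2141, 0.2367]
ee_rot: [[0.125, -0.992, -0.001], [-0.992, -0.125, -0.006], [0.005, 0.002, -1.0]]
wrist_force: [6.8, -13.1, 3.1]
gripper_width: 0.184
gripper_force: 6.9
```

Run:
```python
from look import *
A=TH-np.pi/2; p=np.array(sense()['tcp_pos']); q=unrig(p[:2]); print(q)
plan([(*rig(q[0],q[1]-.0065),.2365,A,.3),(*rig(q[0],q[1]-.0065),.325,A,.8),(*rig(.037,.16),.325,A,.9),(*rig(.037,.16),.297,A,.7)])
```

```text
[-0.08163814  0.19891457]
[0.16,0,0,0],[0.16,0,0.01,0]
[0,0,-0.74,0],[0,0,-0.74,0],[0,0,-0.73,0],[0,0,-0.74,0],[0,0,-0.74,0],[0,0,-0.74,0]
[0.23,-0.85,0,0],[0.23,-0.84,0,0],[0.24,-0.85,0,0],[0.23,-0.85,0,0],[0.23,-0.85,0,0],[0.23,-0.84,0,0],[0.24,-0.85,0,0]
[-0,-0,0.7,0],[-0,-0,0.7,0]

end [0.5527 0.1902 0.2971] -1.4457
```

Request:
jog_arm:
  increments:
    - [0.16,0,0,0]
    - [0.24,0,0,0]
    - [0,0,-0.5,0]
    - [0,0,-0.74,0]
    - [0,0,-0.74,0]
    - [0,0,-0.74,0]
    - [0,0,-0.74,0]
    - [0,0,-0.74,0]
    - [0,0,-0.2,0]
    - [0,0,0,0]
  grip: 0

```text
time_s: 22.65
tcp_pos: [0.4308, 0.2085, 0.3255]
ee_rot: [[0.125, -0.992, 0.002], [-0.992, -0.125, 0.002], [-0.002, -0.002, -1.0]]
wrist_force: [-0.2, 0.5, -0.2]
gripper_width: 0.01
gripper_force: 0.0
```

Request:
jog_arm:
  increments:
    - [0.23,-0.85,0,0]
    - [0.23,-0.84,0,0]
    - [0.24,-0.85,0,0]
    - [0.23,-0.85,0,0]
    - [0.23,-0.85,0,0]
    - [0.23,-0.84,0,0]
    - [0.24,-0.85,0,0]
    - [0,0,0.7,0]
    - [0,0,0.7,0]
    - [0,0,0,0]

```text
time_s: 23.65
tcp_pos: [0.5518, 0.1901, 0.2935]
ee_rot: [[0.124, -0.992, -0.006], [-0.992, -0.124, -0.003], [0.002, 0.006, -1.0]]
wrist_force: [-1.2, -0.7, -0.7]
gripper_width: 0.006
gripper_force: 0.0
```

```bash
cat > lev.py <<'E'
from look import *
def lever(phi,w=.018,r0=.075,r1=.125):
    # corners of paddle at lean phi (rad, + towards +y), world
    P=[]
    for x in(.037-w,.037+w):
        for rr in(r0,r1):
            for o in(-.005,.005):
                y=.252+rr*np.sin(phi)+o*np.cos(phi); z=.033+rr*np.cos(phi)-o*np.sin(phi); P.append([*rig(x,y),z])
    return np.array(P)
def tilt(c='scene',g=0.):
    C=cam(c); im=eyes.capture(c); hsv=cv2.cvtColor(im,cv2.COLOR_BGR2HSV)
    red=((hsv[...,0]<8)|(hsv[...,0]>172))&(hsv[...,1]>150)&(hsv[...,2]>60)
    q=proj(lever(g-.35),C); lo=np.maximum(q.min(0)-25,0).astype(int); hi=(q.max(0)+25).astype(int)
    m=np.zeros(red.shape,np.uint8); m[lo[1]:hi[1],lo[0]:hi[0]]=red[lo[1]:hi[1],lo[0]:hi[0]]
    n,l,st,ce=cv2.connectedComponentsWithStats(m); k=1+np.argmax(st[1:,4]); H=hull(l==k)
    best=[]
    for t in np.arange(-.1,.96,.01):
        b=9
        for dx in(-1,0,1):
            for dy in(-1,0,1):
                B=cv2.convexHull((proj(lever(t-.35),C)+[dx,dy]).astype(np.float32)); a,_=cv2.intersectConvexConvex(H,B); b=min(b,1-a/(cv2.contourArea(H)+cv2.contourArea(B)-a))
        best.append((b,t))
    return min(best),im,C,st[k]
E
python3 - <<'E'
from lev import *
s=sense(); print(s['time_s'],s['tcp_pos'],unrig(np.array(s['tcp_pos'])[:2]),s['wrist_force'])
b,im,C,st=tilt(); print(b,st)
trays({'tray_green':rig(-.07,.193)},('scene',))
im=im.copy()
for p in proj(box(*rig(-.07,.193),.04,TH,.11,.1,.017),C): cv2.circle(im,tuple(np.round(p).astype(int)),1,(255,0,255),-1)
cv2.imwrite('pics/v8.png',cv2.resize(im[250:400,370:550],None,fx=3.6,fy=3.6,interpolation=cv2.INTER_CUBIC))
E
```

```text
23.65 [0.55179406 0.19010754 0.29345328] [0.03601868 0.15996502] [-1.19420006 -0.66040213 -0.74732703]
(0.13370373686013248, np.float64(0.019999999999999934)) [422 334  20  34 443]
tray_green scene [0.439  0.2035 0.1171] rig [-0.0742  0.1873] -0.008 e 0.089
```

View pics/v8.png

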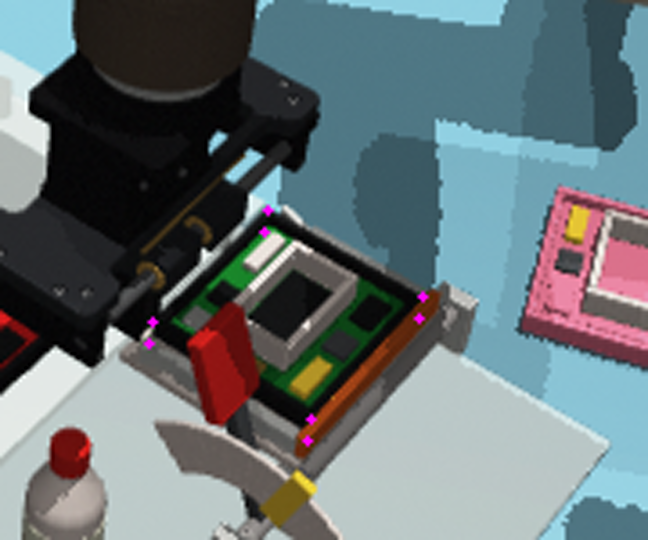

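The tray lies squarely against the orange stop (magenta corners of the model at the stop match its outline), lever ahead of the fingers. Now I approach the lever.

Request:
jog_arm:
  increments:
    - [-0.4,0,-0.1,0]
    - [-0.5,0,0,0]
    - [-0.3,0,0,0]
    - [-0.1,0,0,0]
    - [-0.05,0,0,0]
    - [0,0,0,0]

```text
time_s: 24.4
tcp_pos: [0.5491, 0.2175, 0.2985]
ee_rot: [[0.125, -0.992, -0.0], [-0.992, -0.125, -0.0], [0.0, 0.0, -1.0]]
wrist_force: [0.2, -0.7, -0.4]
gripper_width: 0.005
gripper_force: 0.0
```

Request:
jog_arm:
  increments:
    - [-0.05,0,0,0]
    - [-0.05,0,0,0]
    - [-0.05,0,0,0]
    - [0,0,0,0]

```text
time_s: 24.8
tcp_pos: [0.5488, 0.2203, 0.2986]
ee_rot: [[0.124, -0.992, 0.0], [-0.992, -0.124, 0.0], [-0.0, -0.0, -1.0]]
wrist_force: [-0.2, 0.1, -0.4]
gripper_width: 0.009
gripper_force: 0.0
```

Request:
jog_arm:
  increments:
    - [-0.05,0,0,0]
    - [-0.05,0,0,0]
    - [-0.05,0,0,0]
    - [0,0,0,0]

```text
time_s: 25.2
tcp_pos: [0.5484, 0.2232, 0.2985]
ee_rot: [[0.124, -0.992, -0.0], [-0.992, -0.124, -0.001], [0.001, 0.0, -1.0]]
wrist_force: [0.4, -0.8, 0.0]
gripper_width: 0.003
gripper_force: 0.5
```

Request:
jog_arm:
  increments:
    - [-0.05,0,0,0]
    - [-0.05,0,0,0]
    - [-0.05,0,0,0]
    - [0,0,0,0]

```text
time_s: 25.6
tcp_pos: [0.5481, 0.2261, 0.2989]
ee_rot: [[0.124, -0.992, 0.0], [-0.992, -0.124, -0.0], [0.0, -0.0, -1.0]]
wrist_force: [1.0, -3.2, 3.4]
gripper_width: 0.007
gripper_force: 1.9
```

Run:
```python
from lev import *
s=sense(); print(s['time_s'],s['tcp_pos'],unrig(np.array(s['tcp_pos'])[:2]),s['wrist_force'])
print(tilt()[0])
```

```text
25.6 [0.54809372 0.22607863 0.29891134] [0.03683191 0.19611679] [ 1.00370542 -3.21033443  3.44180557]
(0.18800891214617743, np.float64(0.039999999999999925))
```

Request:
jog_arm:
  increments:
    - [-0.06,0,0,0]
    - [-0.1,0,0,0]
    - [-0.1,0,0,0]
    - [-0.1,0,0,0]
    - [-0.1,0,0,0]
    - [-0.1,0,0,0]
    - [-0.1,0,0,0]
    - [-0.1,0,0,0]
    - [-0.1,0,0,0]
    - [-0.1,0,0,0]

```text
time_s: 26.65
tcp_pos: [0.5456, 0.2455, 0.2985]
ee_rot: [[0.124, -0.992, -0.0], [-0.992, -0.124, 0.0], [-0.0, 0.0, -1.0]]
wrist_force: [0.2, -3.2, 2.6]
gripper_width: 0.006
gripper_force: 1.5
```

Request:
jog_arm:
  increments:
    - [-0.1,0,0,0]
    - [-0.1,0,0,0]
    - [-0.1,0,0,0]
    - [-0.1,0,0,0]
    - [-0.1,0,0,0]
    - [-0.1,0,0,0]
    - [-0.1,0,0,0]
    - [-0.1,0,0,0]
    - [-0.06,0,0,0]
    - [-0.03,0,0,0]

```text
time_s: 27.65
tcp_pos: [0.5434, 0.2631, 0.2985]
ee_rot: [[0.124, -0.992, -0.0], [-0.992, -0.124, 0.0], [-0.0, 0.0, -1.0]]
wrist_force: [-0.1, -1.7, 2.0]
gripper_width: 0.005
gripper_force: 1.2
```

Run:
```python
from lev import *
s=sense(); print(s['time_s'],s['tcp_pos'],unrig(np.array(s['tcp_pos'])[:2]),s['wrist_force'])
print(tilt(g=.3)[0])
```

```text
27.65 [0.54340698 0.26314799 0.29848768] [0.03680335 0.23348125] [-0.11792856 -1.67893548  1.9502622 ]
(0.4243181684323395, np.float64(0.35999999999999976))
```

Request:
jog_arm:
  increments:
    - [-0.06,0,0,0]
    - [-0.1,0,0,0]
    - [-0.1,0,0,0]
    - [-0.1,0,0,0]
    - [-0.1,0,0,0]
    - [-0.1,0,0,0]
    - [-0.1,0,0,0]
    - [-0.1,0,0,0]
    - [-0.1,0,0,0]
    - [-0.1,0,0,0]

```text
time_s: 28.7
tcp_pos: [0.541, 0.2822, 0.2981]
ee_rot: [[0.124, -0.992, -0.0], [-0.992, -0.124, -0.0], [0.0, 0.0, -1.0]]
wrist_force: [2.1, -2.4, -1.9]
gripper_width: 0.007
gripper_force: 1.5
```

Request:
jog_arm:
  increments:
    - [-0.1,0,0,0]
    - [-0.1,0,0,0]
    - [-0.1,0,0,0]
    - [-0.06,0,0,0]
    - [-0.03,0,0,0]
    - [0,0,0,0]

```text
time_s: 29.3
tcp_pos: [0.5399, 0.2899, 0.2985]
ee_rot: [[0.124, -0.992, -0.0], [-0.992, -0.124, 0.0], [-0.0, 0.0, -1.0]]
wrist_force: [-1.5, -2.2, -1.0]
gripper_width: 0.002
gripper_force: 1.0
```

Run:
```python
from lev import *
s=sense(); p=np.array(s['tcp_pos']); y=unrig(p[:2])[1]; print(s['time_s'],p,y,s['wrist_force'])
print(tilt(g=.6)[0],tilt('top',.6)[0])
from scipy.optimize import brentq
z=p[2]-.182
for d in(0,.0015,.003): print(d,.35+brentq(lambda f:.252+(z-.033-.005*np.sin(f))/np.cos(f)*np.sin(f)-.005*np.cos(f)-.0095-d-y,0,.6))
```

```text
29.3 [0.53986007 0.28989884 0.29848454] 0.26046557762785133 [-1.54037444 -2.19310696 -1.00523682]Traceback (most recent call last):
  File "<stdin>", line 3, in <module>
  File "lev.py", line 15, in tilt
    n,l,st,ce=cv2.connectedComponentsWithStats(m); k=1+np.argmax(st[1:,4]); H=hull(l==k)
                                                       ~~~~~~~~~^^^^^^^^^^
    return _wrapfunc(a, 'argmax', axis=axis, out=out, **kwds)
    return bound(*args, **kwds)
ValueError: attempt to get argmax of an empty sequence
```

```bash
cat >> lev.py <<'E'
def stg(P,t):
    # points in rig coordinates on the flat stage -> world at tilt t
    P=np.array(P,float); dy=P[:,1]-.252; dz=P[:,2]-.033
    y=.252+dy*np.cos(t)+dz*np.sin(t); z=.033-dy*np.sin(t)+dz*np.cos(t)
    return np.c_[O+P[:,:1]*UX+y[:,None]*UY,z]
def traytilt(c='scene'):
    C=cam(c); im=eyes.capture(c); out=[]
    for d in eyes.outline_of(c,'tray_green')[:2]:
        H=hull(d['mask']); e=[]
        for t in np.arange(0,.95,.01):
            B=cv2.convexHull(proj(stg(box(-.07,.193,.04,0,.11,.1,.017,.028),t),C).astype(np.float32)); a,_=cv2.intersectConvexConvex(H,B)
            e.append((round(float(1-a/(cv2.contourArea(H)+cv2.contourArea(B)-a)),3),round(float(t),2)))
        out.append(min(e))
    return out,im,C
def geo(p,d):
    from scipy.optimize import brentq
    z=p[2]-.182; y=unrig(p[:2])[1]
    return .35+brentq(lambda f:.252+(z-.033-.005*np.sin(f))/np.cos(f)*np.sin(f)-.005*np.cos(f)-.0095-d-y,-.1,.7)
E
python3 - <<'E'
from lev import *
p=np.array(sense()['tcp_pos'])
print([round(geo(p,d),3) for d in(0,.0015,.003)])
print(traytilt('scene')[0],traytilt('top')[0])
E
```

```text
[0.619, 0.636, 0.653]
[(0.652, 0.64)] [(0.086, 0.64)]
```

Request:
jog_arm:
  increments:
    - [-0.05,0,0,0]
    - [-0.06,0,0,0]
    - [-0.06,0,0,0]
    - [-0.06,0,0,0]
    - [-0.04,0,0,0]
    - [-0.02,0,0,0]
    - [0,0,0,0]

```text
time_s: 30.3
tcp_pos: [0.5394, 0.2957, 0.2987]
ee_rot: [[0.124, -0.992, 0.0], [-0.992, -0.124, 0.0], [-0.0, -0.0, -1.0]]
wrist_force: [0.1, -1.6, -0.9]
gripper_width: 0.004
gripper_force: 0.9
```

Run:
```python
from lev import *
s=sense(); p=np.array(s['tcp_pos']); print(s['time_s'],p,s['wrist_force'],[round(geo(p,d),3) for d in(0,.0015,.003)])
o,t,T=traytilt('top'); print(o); o,sc,S=traytilt('scene')
cv2.imwrite('pics/s10.png',sc); cv2.imwrite('pics/t10.png',t)
c1=cv2.resize(sc[250:410,370:530],None,fx=2.5,fy=2.5,interpolation=cv2.INTER_CUBIC); c2=cv2.resize(t[160:320,130:290],None,fx=2.5,fy=2.5,interpolation=cv2.INTER_CUBIC)
cv2.imwrite('pics/v10.png',np.hstack([c1,c2]))
```

```text
30.3 [0.53944569 0.29568993 0.29865146] [ 0.05066304 -1.57045973 -0.90220213] [0.684, 0.701, 0.717]
[(0.117, 0.72)]
```

View pics/v10.png

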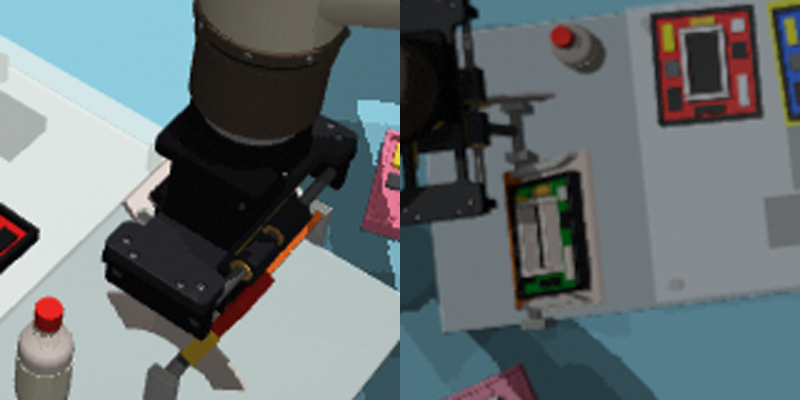

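The scene crop shows the lever in line with the yellow dial mark (200,350), and the tray is still against the orange stop in the tipped stage. Geometry gives 0.70 and the image fit 0.72. I hold still.

Request:
jog_arm:
  increments:
    - [0,0,0,0]
    - [0,0,0,0]
    - [0,0,0,0]
    - [0,0,0,0]
    - [0,0,0,0]
    - [0,0,0,0]
    - [0,0,0,0]
    - [0,0,0,0]
    - [0,0,0,0]
    - [0,0,0,0]

```text
time_s: 31.5
tcp_pos: [0.5394, 0.2956, 0.2986]
ee_rot: [[0.124, -0.992, 0.0], [-0.992, -0.124, 0.0], [-0.0, -0.0, -1.0]]
wrist_force: [0.4, -1.5, 0.3]
gripper_width: 0.003
gripper_force: 0.8
```

Request:
jog_arm:
  increments:
    - [0,0,0,0]
    - [0,0,0,0]
    - [0,0,0,0]
    - [0,0,0,0]
    - [0,0,0,0]
    - [0,0,0,0]
    - [0,0,0,0]
    - [0,0,0,0]
    - [0,0,0,0]
    - [0,0,0,0]

```text
time_s: 32.5
tcp_pos: [0.5394, 0.2955, 0.2986]
ee_rot: [[0.124, -0.992, 0.0], [-0.992, -0.124, 0.0], [-0.0, -0.0, -1.0]]
wrist_force: [1.6, -1.4, 0.8]
gripper_width: 0.005
gripper_force: 0.9
```

Request:
jog_arm:
  increments:
    - [0,0,0,0]
    - [0,0,0,0]
    - [0,0,0,0]
    - [0,0,0,0]
    - [0,0,0,0]
    - [0,0,0,0]

```text
time_s: 33.1
tcp_pos: [0.5394, 0.2955, 0.2986]
ee_rot: [[0.124, -0.992, 0.0], [-0.992, -0.124, 0.0], [-0.0, -0.0, -1.0]]
wrist_force: [1.2, -1.1, 0.2]
gripper_width: 0.007
gripper_force: 0.9
```

Run:
```python
from lev import *
s=sense(); p=np.array(s['tcp_pos']); print(s['time_s'],p,s['wrist_force'],geo(p,.0015))
for i in range(2): print(traytilt('top')[0])
im=cv2.imread('pics/s10.png'); hsv=cv2.cvtColor(im,cv2.COLOR_BGR2HSV)
print(proj(lever(.35,r0=.05),cam('scene')).mean(0))
```

```text
33.1 [0.53939202 0.29551966 0.29860159] [ 1.1805303  -1.08830096  0.17813505] 0.6989936197971934
[(0.111, 0.7)]
[(0.083, 0.71), (0.388, 0.58)]
[463.25609854 374.46775102]
```

Tilt 0.70, still for 2.8 s. I let it down slowly.

Request:
jog_arm:
  increments:
    - [0.03,0,0,0]
    - [0.06,0,0,0]
    - [0.08,0,0,0]
    - [0.08,0,0,0]
    - [0.08,0,0,0]
    - [0.08,0,0,0]
    - [0.08,0,0,0]
    - [0.08,0,0,0]
    - [0.08,0,0,0]
    - [0.08,0,0,0]

```text
time_s: 34.3
tcp_pos: [0.5412, 0.2808, 0.2985]
ee_rot: [[0.124, -0.992, -0.0], [-0.992, -0.124, -0.0], [0.0, 0.0, -1.0]]
wrist_force: [0.1, -1.5, 1.8]
gripper_width: 0.007
gripper_force: 1.0
```

Request:
jog_arm:
  increments:
    - [0.08,0,0,0]
    - [0.08,0,0,0]
    - [0.08,0,0,0]
    - [0.08,0,0,0]
    - [0.08,0,0,0]
    - [0.08,0,0,0]
    - [0.08,0,0,0]
    - [0.08,0,0,0]
    - [0.08,0,0,0]
    - [0.08,0,0,0]

```text
time_s: 35.3
tcp_pos: [0.5432, 0.265, 0.2985]
ee_rot: [[0.124, -0.992, -0.0], [-0.992, -0.124, -0.0], [0.0, 0.0, -1.0]]
wrist_force: [-0.3, -1.7, 1.3]
gripper_width: 0.005
gripper_force: 0.9
```

Request:
jog_arm:
  increments:
    - [0.08,0,0,0]
    - [0.08,0,0,0]
    - [0.08,0,0,0]
    - [0.08,0,0,0]
    - [0.08,0,0,0]
    - [0.08,0,0,0]
    - [0.08,0,0,0]
    - [0.08,0,0,0]
    - [0.08,0,0,0]
    - [0.08,0,0,0]

```text
time_s: 36.3
tcp_pos: [0.5451, 0.2491, 0.2984]
ee_rot: [[0.124, -0.992, -0.0], [-0.992, -0.124, -0.0], [0.0, 0.0, -1.0]]
wrist_force: [-0.7, -1.7, -2.3]
gripper_width: 0.006
gripper_force: 0.8
```

Request:
jog_arm:
  increments:
    - [0.08,0,0,0]
    - [0.08,0,0,0]
    - [0.08,0,0,0]
    - [0.08,0,0,0]
    - [0.08,0,0,0]
    - [0.08,0,0,0]
    - [0.08,0,0,0]
    - [0.08,0,0,0]
    - [0.06,0,0,0]
    - [0.05,0,0,0]

```text
time_s: 37.3
tcp_pos: [0.5471, 0.2343, 0.2986]
ee_rot: [[0.124, -0.992, 0.0], [-0.992, -0.124, 0.0], [0.0, -0.0, -1.0]]
wrist_force: [0.6, -1.3, -1.1]
gripper_width: 0.005
gripper_force: 0.9
```

Run:
```python
from lev import *
s=sense(); p=np.array(s['tcp_pos']); print(s['time_s'],p,unrig(p[:2]),s['wrist_force'])
```

```text
37.3 [0.54705866 0.23427902 0.29856278] [0.0368273  0.20438224] [ 0.59775557 -1.28788244 -1.12962039]
```

Request:
jog_arm:
  increments:
    - [0.05,0,0,0]
    - [0.05,0,0,0]
    - [0.05,0,0,0]
    - [0.05,0,0,0]
    - [0.05,0,0,0]
    - [0.05,0,0,0]
    - [0.05,0,0,0]
    - [0.05,0,0,0]
    - [0.04,0,0,0]
    - [0.04,0,0,0]

```text
time_s: 38.3
tcp_pos: [0.5482, 0.2248, 0.2985]
ee_rot: [[0.124, -0.992, -0.0], [-0.992, -0.124, -0.0], [0.0, 0.0, -1.0]]
wrist_force: [-0.1, -1.6, -1.2]
gripper_width: 0.005
gripper_force: 0.9
```

Request:
jog_arm:
  increments:
    - [0.04,0,0,0]
    - [0.04,0,0,0]
    - [0.04,0,0,0]
    - [0.04,0,0,0]
    - [0.04,0,0,0]
    - [0.04,0,0,0]
    - [0.05,0,0,0]
    - [0.1,0,0,0]
    - [0.3,0,0,0]
    - [0.5,0,0,0]

```text
time_s: 39.3
tcp_pos: [0.5512, 0.201, 0.2985]
ee_rot: [[0.125, -0.992, 0.0], [-0.992, -0.125, 0.0], [-0.0, -0.0, -1.0]]
wrist_force: [-0.7, -0.1, 0.0]
gripper_width: 0.007
gripper_force: 0.0
```

Request:
jog_arm:
  increments:
    - [0.5,0,0,0]
    - [0.2,0,-0.3,0]
    - [0,0,-0.8,0]
    - [0,0,-0.8,0]
    - [0,0,-0.8,0]
    - [0,0,-0.8,0]
    - [0,0,-0.3,0]
    - [0,0,0,0]
    - [0,0,0,0]

```text
time_s: 40.2
tcp_pos: [0.5527, 0.1871, 0.374]
ee_rot: [[0.124, -0.992, -0.001], [-0.992, -0.124, -0.0], [0.0, 0.001, -1.0]]
wrist_force: [-0.8, -0.4, 0.1]
gripper_width: 0.008
gripper_force: 0.0
```

Run:
```python
from lev import *
s=sense(); p=np.array(s['tcp_pos']); print(s['time_s'],p,unrig(p[:2]),s['wrist_force'])
b,im,C,st=tilt(); print(b,st); o,t,T=traytilt('top'); print(o,traytilt('scene')[0])
trays({'tray_green':rig(-.07,.193),'tray_blue':(.617,-.031),'tray_red':(.605,.092)},('scene','top'))
# blue tray versus outline pixels in the top view: yellow on each side
```

```text
40.2 [0.55268019 0.18709045 0.37395878] [0.03652174 0.156861  ] [-0.78940225 -0.38128259  0.13189223]
(0.13269875279616516, np.float64(0.019999999999999934)) [422 334  20  34 444]
[(0.151, 0.0)] [(0.122, 0.0)]
tray_green scene [0.438  0.2039 0.1784] rig [-0.0752  0.1879] 0.053 e 0.14
tray_green top [0.4404 0.2071 0.1169] rig [-0.0724  0.1907] -0.008 e 0.086
tray_blue scene [ 0.6125 -0.0305  0.1867] rig [ 0.0687 -0.0665] 0.062 e 0.068
tray_blue top [ 0.6135 -0.0286  0.1519] rig [ 0.07   -0.0647] 0.027 e 0.028
tray_red scene [0.6032 0.0907 0.0972] rig [0.0746 0.0549] -0.028 e 0.041
tray_red top [0.6051 0.0921 0.0776] rig [0.0767 0.0561] -0.047 e 0.044
```

Run:
```python
from lev import *
T=cam('top'); S=cam('scene')
def rect(im,C,lo,hi,g,z,rad):
    m=cv2.inRange(cv2.cvtColor(im,cv2.COLOR_BGR2HSV),lo,hi); pts=np.argwhere(m>0)[:,::-1].astype(float)
    W=onplane(pts,z,C)[:,:2]; k=np.linalg.norm(W-g,axis=1)<rad; (c,s,a)=cv2.minAreaRect(W[k].astype(np.float32)*1000); return np.round(c,1),np.round(s,1),round(a,1),k.sum()
g=np.array([.616,-.03])
for n,C in(('top',T),('scene',S)):
    print(n,'bay',rect(cv2.imread(f'pics/{n}0.png'),C,(22,120,80),(35,255,255),g,.04,.095))
    print(n,'board',rect(cv2.imread(f'pics/{n}_last.png'),C,(105,120,60),(125,255,255),g,.051,.075))
im=cv2.imread('pics/top_last.png'); c=cv2.cvtColor(im,cv2.COLOR_BGR2HSV)
y=cv2.inRange(c,(22,100,60),(35,255,255))
# yellow pixels round the tray, in bay axes
W=onplane(np.argwhere(y>0)[:,::-1].astype(float),.04,T)[:,:2]-np.array([.6182,-.0311]); a=.168
u=W[:,0]*np.cos(a)+W[:,1]*np.sin(a); v=-W[:,0]*np.sin(a)+W[:,1]*np.cos(a)
for nme,k,w in(('far',(abs(v)<.03)&(u>.045)&(u<.075),u),('near',(abs(v)<.03)&(u<-.045)&(u>-.075),u),('left',(abs(u)<.035)&(v>.04)&(v<.07),v),('right',(abs(u)<.035)&(v<-.04)&(v>-.07),v)): print(nme,k.sum(),(w[k].min().round(4),w[k].max().round(4)) if k.any() else '')
```

```text
top bay (array([618.8, -30.2]), array([123., 112.]), 9.7, np.int64(468))
top board (array([615.3, -28.4]), array([101.1,  91.7]), 9.4, np.int64(675))
scene bay (array([617.5, -30.2]), array([124.1, 113.9]), 9.6, np.int64(620))
scene board (array([613.7, -29. ]), array([96.5, 87.5]), 9.5, np.int64(405))
far 73 (np.float64(0.0452), np.float64(0.062))
near 52 (np.float64(-0.0612), np.float64(-0.0559))
left 54 (np.float64(0.0402), np.float64(0.0575))
right 82 (np.float64(-0.0556), np.float64(-0.0487))
```

```bash
python3 -c "
from station import r,sense
print(r.finish_job(), sense()['time_s'])"
```

```text
the job is handed in; nothing more can be done
the job is handed in; nothing more can be done
```

I handed the job in at about 41 s. The blue tray is inside the yellow outline, about 4 mm off centre. The green tray is against the orange stop. The stage was held at 0.70 rad for about 2.8 s and let down gently until flat.

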